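Empty the offcut tray over the rubble-bin rim

ROBOT

A 6-joint arm with a two-finger parallel gripper is mounted at the origin on the work surface. World frame = base frame: x ahead of the robot, y to its left, z up, the work surface at z = 0. Lengths are in m, angles in rad, forces in N, time in s.
With the tool pointing down it reaches from about 0.3 to 0.875 m from the base axis. Payload 6.4 kg.
Tool frame: the origin (TCP) lies between the finger pads; the fingertips stand 19 mm ahead of it and the grasp point (between the pads) is the TCP; z points along the fingers, y is the direction in which the jaws open and shut (so a half turn about z gives the same grasp; the last joint's range is limited). The gripper opens to 85 mm and grips with 20 to 120 N. Pads are 22 mm wide; open, the fingers measure 114 mm over their backs; the gripper's body (76 mm by 85 mm) begins 54 mm behind the grasp point. The pads swing forward as they close: fully open they stand 13 mm farther back than shut.
Start: joints at [-1.308, 0.181, 1.607, -0, 1.354, -0.206], TCP at [0.26, -0.513, 0.223] pointing down, gripper open.
Joint ranges: [-2.99, 2.99], [-0.89, 2.07], [0.3, 2.58], [-1.14, 4.28], [0, 2.63], [-3.12, 3.12]. Speed limits (rad/s): [2.57, 2.57, 3.01, 3.14, 3.14, 3.14].

INTERFACE

Orientations are given as a 3x3 rotation matrix whose columns are the frame's x, y, z axes.
In Python, from station import robot gives the robot as it stands.
- The arm moves only by the tool apply_moves, never from a script. Its argument "commands" is one flat list of numbers, 5 for each row, row after row: the finger opening in mm, from 0 to 85.4, then the shift along the tool's x, y, z in mm, then the turn about the tool's z in degrees. In form: [hand, tx, ty, tz, yaw, hand, tx, ty, tz, yaw, ...]. A call has 1 to 12 rows; each row shifts and turns the commanded pose from where the row before left it, along the tool's axes as they then stand; what a row does not reach is not made up. A row lasts 1/12 s, in which the tool goes at most 41.7 mm and 7.16 degrees, less where a joint would pass 70% of its speed; a pose out of reach is approached as far as the arm can. A call is refused whole if a number of a shift passes 41.7 or a number of a turn 7.16, either way. A call with a gripper value outside its range is refused whole. The fingers move at their own pace and stop on an object; "force" is the grip in N (left out, the last holds). Time passes only in rows, so rows that do not move let the fingers close. It gives the time, the measured TCP pose, the force and the opening at its end, in the units of the state.
- robot.get_obs(): the state, without advancing time (a new reading comes with each control period).
- robot.capture(name): name is "side" or "top" or "wrist"; returns a dict with "color" (480x640x3 uint8, red, green, blue), "fx", "fy", "cx", "cy" (pixels), "dist_coeffs" ([k1, k2, p1, p2, k3] as OpenCV has them; the pictures are not rectified), "R" (3x3) and "t" (3): a world point X has camera coordinates R X + t. Camera axes: x right, y down, z forward; pixel columns grow to the right and rows downward; lengths in m; the calibration is good to about 2 mm. A picture is of the moment at which its call begins. There is no depth.
- robot.close_job(): hands the job in, once; it reports no verdict.
Trained networks look in the newest picture that a camera, given by its name, has taken for a name from the list of things; names that differ only in an ending like _2 or _b are one class to them, and where a whole thing is asked for, a point or a joint stands for the part that bears it (a point fixed in the world has none). Each returns a list of dicts, best first, with "conf" (0 to 1); they miss things now and then, are a little off and sometimes report something else, mostly with a low value. They report only what shows in the picture. A call takes as long as a camera call.
- robot.cut_out(camera, name): "mask" (480x640 bool, what is visible of it) and "bbox" ([left, top, width, height] in pixels, round what is visible of it).
The state is a dict: "time_s": time; "q": joint angles; "qvel": joint speeds; "tau": joint torques, N m; "ee_pos": TCP position; "orientation": TCP orientation; "wrist_force": force on the tool from outside, world axes, zero at the start; "wrist_torque": the same for the moment, N m; "opening": finger opening in m.
Only numpy, scipy, OpenCV 4.12 (cv2) and the standard library are available. Lean on these libraries where they do the work, as an engineer would, in place of code of your own. Each camera call takes 0.05 s, during which the arm holds its last target.

TASK

Slide the tray of stone offcuts along its timber rest until its nose reaches over the rim of the blue rubble bin and the fronts of its runners stop against the bin, then lift the tray by its red bar so that it tips over on the rim and every stone drops into the bin. Lower the empty tray gently back level onto the rest, draw it back until its nose is clear of the bin, and let go. Leave the mallet, the chisel and the notched stone block where they are.

Things in the scene. Friction and masses are not known exactly. Their poses are not given: they have to be found in the camera images.
- rest: Fixed low timber rest on the bench, 280 long (its x) x 200 wide (its y), flat top 85 mm above the bench. Origin on the bench under its centre; +x points towards the bin.
- bin: Fixed open blue bin for rubble, outside 200 (its x) x 260 (its y) x 100 mm high, walls and floor 6 mm thick. Origin under its centre, on the bench; its -x wall stands beside the rest, 0 to 36 mm beyond the end of the rest and turned at most 0.06 rad to it.
- bin_rim (a point): Middle of the outer top edge of the bin's -x wall, the edge nearest the rest, 100 mm above the bench; axes as the bin's.
- tray: Loose aluminium tray, 0.45 kg, on the rest. Origin under its runners, +x to its open nose. Floor 150 wide, x -90 to +100, underside 18 and top 22 mm above the origin; rear and side walls up to 65 mm (sides 44 over the last 40 mm at the nose), nose open. Two runners under it at y -50 and +50, 12 wide, 18 high, x -86 to +66; they slide on the rest.
- tray_bar (a point): Middle of the red round bar handle behind the tray, 12 mm thick, 108 mm long along the tray's y, between two brackets; at x -145, 60 mm above the tray's origin, 49 mm clear behind the rear wall. Pinched from above, the bar can turn in the fingers while the tray tips.
- tray_hook (a point): Corner where runner fronts and floor underside meet, on the centre line (x 66, z 18 mm in the tray's frame). On the rest it is 103 mm above the bench, so the nose passes 3 mm over the bin's rim until the runners butt against the bin wall; the corner then lies at the rim edge, which serves as pivot.
- tray_nose (a point): Front edge of the tray's floor, underside, on the centre line (x 100, z 18 mm).
- stone_a: Limestone offcut, 60 x 36 x 30 mm, about 0.12 kg, lying in the tray. Origin at its middle. The stones slide off the tray once it is steep enough, at the latest at about 1.3 rad.
- stone_b: Stepped limestone offcut, 58 x 36 x 30 mm, about 0.12 kg, in the tray. Origin at mid-height.
- stone_c: Six-sided tapered limestone offcut, 54 mm across, 32 mm high, about 0.12 kg, in the tray. Origin at mid-height.
- stone_d: Stepped limestone offcut, 56 x 34 x 28 mm, about 0.12 kg, in the tray. Origin at mid-height.
- mallet: Bystander: round cream mason's mallet standing on its head, 104 mm across, 185 mm high. Origin under its centre.
- chisel: Bystander: flat steel chisel lying on the bench, 200 mm long along its x, 12 mm high. Origin at its underside near the middle.
- block: Bystander: notched pale stone block, 90 x 130 x 90 mm. Origin under its centre.

How it is judged:
By the outcome, as a careful person would: the job done as asked, in the order asked, and still so for the second after the job is handed in, with the robot touching nothing.
It also fails if it takes over 51 s, if anything falls off the work surface, if the arm or the gripper's body presses on something with over 40 N, if the wrist force passes 120 N, or if a joint passes its speed limit or range.

## Working session

There is one attempt and no reset: what is moved stays moved. The work goes in short steps, Python scripts to look and compute and a tool call to move; the robot and the scene stay as the last step left them, time stands still between calls to the robot, and variables do not carry over. Pictures are saved under pics/ and viewed, and the job is handed in when it is done.

Besides the shell and the picture viewer there is one more tool, called after ">>>" by a JSON object that holds its "api" and its "payload". apply_moves: Moves the arm, as the interface text tells. Its arguments: {"type":"object","properties":{"commands":{"type":"array","items":{"type":"number"}},"force":{"type":"number"}},"required":["commands"]}

```bash
ls; mkdir -p pics
cat > h.py <<'E'
import numpy as np,cv2,pickle
from station import robot
def cap(n,f):
    c=robot.capture(n); cv2.imwrite('pics/'+f+'.png',c['color'][:,:,::-1]); pickle.dump(c,open('pics/'+f+'.pkl','wb')); return c
def K(c): return np.array([[c['fx'],0,c['cx']],[0,c['fy'],c['cy']],[0,0,1.]]),np.array(c['dist_coeffs'],float)
def proj(c,X):
    k,d=K(c); r,_=cv2.Rodrigues(np.array(c['R'],float)); return cv2.projectPoints(np.array(X,float).reshape(-1,1,3),r,np.array(c['t'],float),k,d)[0].reshape(-1,2)
def onz(c,uv,z):
    k,d=K(c); p=cv2.undistortPoints(np.array(uv,float).reshape(-1,1,2),k,d).reshape(-1,2)
    R=np.array(c['R']);t=np.array(c['t']); C=-R.T@t; out=[]
    for a in p:
        v=R.T@np.array([a[0],a[1],1]); out.append(C+v*(z-C[2])/v[2])
    return np.array(out)
E
python3 - <<'E'
from h import *
for n in ['side','top','wrist']:
    c=cap(n,n+'0'); print(n,-np.array(c['R']).T@c['t'])
    for o in ['tray','tray_bar','bin','rest','stone_a','mallet']:
        for r in robot.cut_out(n,o)[:4]: print(o,round(r['conf'],2),r['bbox'])
print(robot.get_obs())
E
```

```text
pics
side [ 0.52656508 -0.76131916  0.75050514]
tray 0.61 [234.0, 253.7, 93.1, 114.4]
tray_bar 0.89 [231.0, 255.1, 96.0, 111.0]
bin 0.72 [214.0, 181.1, 121.6, 99.1]
rest 0.7 [232.6, 248.0, 112.6, 140.1]
rest 0.39 [322.1, 134.2, 46.2, 57.4]
stone_a 0.97 [248.6, 273.8, 18.2, 35.4]
stone_a 0.94 [246.3, 301.2, 25.6, 29.0]
stone_a 0.83 [287.7, 301.8, 23.7, 23.2]
stone_a 0.63 [279.5, 272.4, 29.0, 28.4]
mallet 0.63 [405.9, 323.8, 67.3, 97.6]
top [0.40687544 0.04138    1.12150448]
tray 0.67 [359.9, 256.0, 130.5, 71.8]
tray 0.41 [322.5, 246.7, 131.5, 90.9]
tray_bar 0.72 [362.1, 253.8, 123.6, 76.4]
bin 0.94 [217.1, 233.3, 97.9, 123.4]
rest 0.63 [319.6, 246.3, 135.3, 94.9]
stone_a 0.74 [414.4, 263.9, 32.3, 23.0]
stone_a 0.72 [381.9, 306.4, 26.7, 14.8]
stone_a 0.69 [380.5, 267.4, 27.3, 23.8]
stone_a 0.65 [418.4, 299.4, 30.6, 17.0]
mallet 0.97 [441.7, 160.4, 48.1, 49.6]
wrist [ 0.33134589 -0.47700561  0.37398893]
{'time_s': 1.05, 'q': array([-1.30831412e+00,  1.80802504e-01,  1.60699866e+00, -2.18768916e-06,
        1.35379775e+00, -2.06309871e-01]), 'qvel': array([ 4.21038199e-04,  3.34542630e-05,  1.04366721e-03, -3.15162955e-04,
        5.86196151e-04, -1.74267267e-03]), 'tau': array([ 4.85919520e-05, -4.44859743e+01, -3.51683593e+01, -1.77542202e-04,
        7.92514729e-04,  1.91164258e-07]), 'ee_pos': array([ 0.25980407, -0.51297572,  0.2229877 ]), 'orientation': array([[ 8.92114476e-01,  4.51809430e-01, -3.68644552e-06],
       [ 4.51809430e-01, -8.92114476e-01,  5.48714760e-06],
       [-8.09586387e-07, -6.56073466e-06, -1.00000000e+00]]), 'wrist_force': array([-0.62868932,  0.80455641, -0.19551169]), 'wrist_torque': array([ 0.06502746,  0.02979701, -0.04019868]), 'opening': 0.08566841683386323}
```

Run:
```python
import cv2
a=cv2.imread('pics/top0.png');cv2.imwrite('pics/t0c.png',cv2.resize(a[215:375,200:520],None,fx=2.5,fy=2.5,interpolation=2))
a=cv2.imread('pics/side0.png');cv2.imwrite('pics/s0c.png',cv2.resize(a[160:400,180:500],None,fx=2.5,fy=2.5,interpolation=2))
```

```text
(no output)
```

View pics/top0.png

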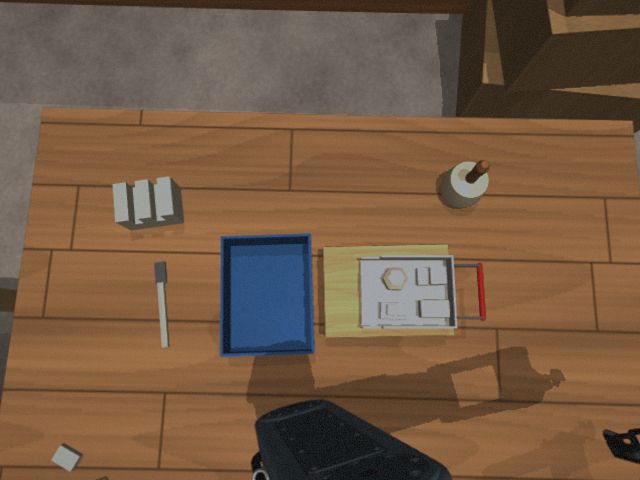

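View pics/t0c.png

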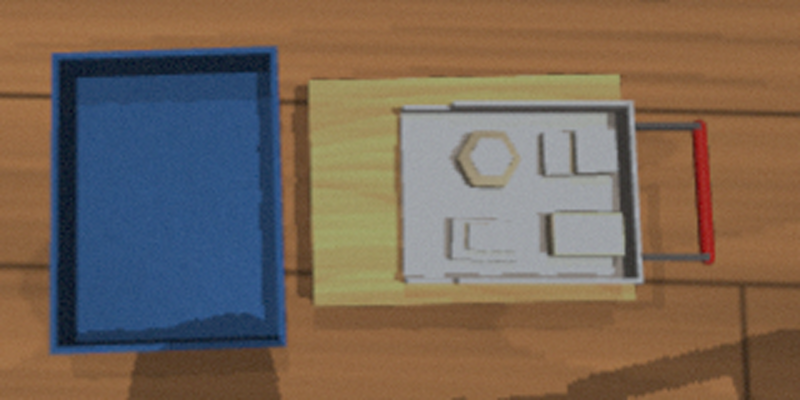

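View pics/s0c.png

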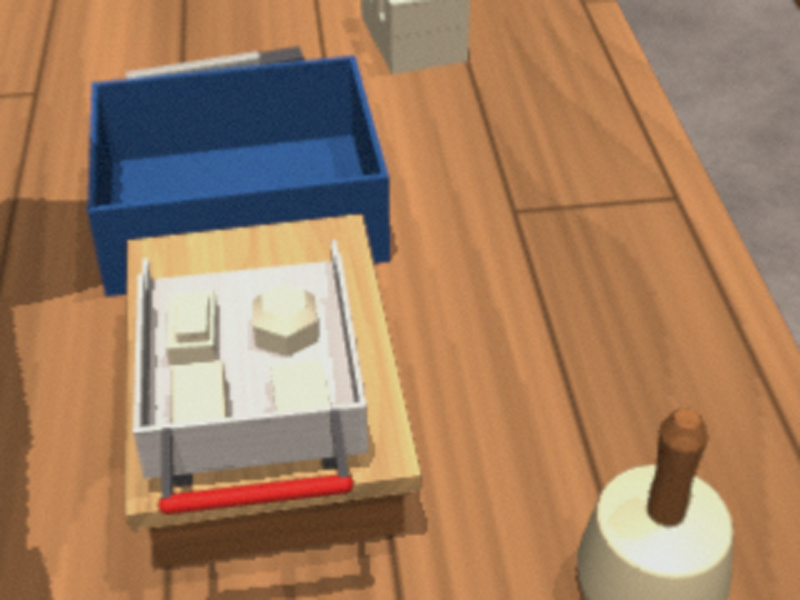

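```bash
cat > m.py <<'E'
from h import *
c=pickle.load(open('pics/top0.pkl','rb'));s=pickle.load(open('pics/side0.pkl','rb'))
f=lambda L:[(200+u/2.5,215+v/2.5) for u,v in L]
g=lambda L:[(180+u/2.5,160+v/2.5) for u,v in L]
def show(n,P):
    print(n,P.round(4).tolist(), [round(float(np.linalg.norm(P[i]-P[i-1])),4) for i in range(len(P))])
show('bin',onz(c,f([(276,47),(285,345),(50,353),(52,55)]),.1))
show('rest',onz(c,f([(309,80),(314,305),(634,300),(619,75)]),.085))
show('bar',onz(c,f([(699,122),(708,262)]),.145))
show('trayrear',onz(c,f([(634,101),(642,282)]),.15))
show('nose',onz(c,f([(401,108),(405,280)]),.107))
show('S bin',onz(s,g([(387,178),(90,208),(93,85),(355,59)]),.1))
show('S rest',onz(s,g([(363,217),(128,241),(128,520),(418,488)]),.085))
show('S bar',onz(s,g([(350,484),(163,499)]),.145))
# red mask
for n,cc in(('top0',c),('side0',s)):
    im=cc['color'].astype(int); m=(im[...,0]>110)&(im[...,1]<60)&(im[...,2]<60)
    v,u=np.nonzero(m); print(n,len(u),u.mean(),v.mean(),onz(cc,[(u.mean(),v.mean())],.145+.003))
    P=onz(cc,np.c_[u,v],.145)[:,:2];w,V=np.linalg.eigh(np.cov(P.T));print('dir',V[:,1],np.ptp(P@V[:,1]),np.arctan2(V[1,1],V[0,1]))
E
python3 m.py
```

```text
bin [[0.615, 0.058, 0.1], [0.358, 0.0433, 0.1], [0.3467, 0.2414, 0.1], [0.6027, 0.2559, 0.1]] [0.1983, 0.2574, 0.1984, 0.2565]
rest [[0.5887, 0.0279, 0.085], [0.3915, 0.0192, 0.085], [0.403, -0.2569, 0.085], [0.6003, -0.2494, 0.085]] [0.2775, 0.1973, 0.2763, 0.1974]
bar [[0.5508, -0.2982, 0.145], [0.4354, -0.3009, 0.145]] [0.1154, 0.1154]
trayrear [[0.5664, -0.2431, 0.15], [0.4178, -0.2451, 0.15]] [0.1486, 0.1486]
nose [[0.5621, -0.0526, 0.107], [0.4146, -0.0571, 0.107]] [0.1475, 0.1475]
S bin [[0.6168, 0.0534, 0.1], [0.3615, 0.0446, 0.1], [0.3502, 0.234, 0.1], [0.6073, 0.2465, 0.1]] [0.1933, 0.2554, 0.1897, 0.2574]
S rest [[0.5922, 0.0214, 0.085], [0.393, 0.0151, 0.085], [0.4069, -0.2671, 0.085], [0.6005, -0.264, 0.085]] [0.2855, 0.1994, 0.2825, 0.1936]
S bar [[0.5527, -0.3009, 0.145], [0.4383, -0.2987, 0.145]] [0.1145, 0.1145]
top0 262 481.3473282442748 291.6145038167939 [[ 0.4925365  -0.29845598  0.148     ]]
dir [-0.99959855 -0.02833261] 0.11753943014764712 -3.1132562522379748
side0 496 281.77620967741933 357.5806451612903 [[ 0.49412329 -0.30370008  0.148     ]]
dir [-0.99969281 -0.0247848 ] 0.11653350597271078 -3.116805312939673
```

>>> {"api": "apply_moves", "payload": {"commands": [40,30.5,-8.4,0,0,40,30.5,-8.4,0,0,40,30.5,-8.4,0,0,40,30.5,-8.4,0,0,40,30.5,-8.4,0,0,40,30.5,-8.4,0,0,40,30.5,-8.4,0,0,40,30.5,-8.4,0,0,40,30.5,-8.4,0,0,40,30.5,-8.4,0,0,40,0,0,0,6.4,40,0,0,0,6.4], "force": 40}}

```text
time_s: 2.05
ee_pos: [0.4953, -0.2985, 0.2229]
orientation: [[0.97, 0.241, 0.0], [0.241, -0.97, 0.0], [0.0, -0.0, -1.0]]
wrist_force: [-0.6, 0.2, -0.2]
opening: 0.0399
```

>>> {"api": "apply_moves", "payload": {"commands": [40,0,0,0,6.4,40,0,0,0,6.3,40,0,0,0,0,40,0,0,0,0]}}

```text
time_s: 2.38
ee_pos: [0.494, -0.3002, 0.223]
orientation: [[1.0, 0.027, -0.0], [0.027, -1.0, 0.0], [-0.0, -0.0, -1.0]]
wrist_force: [0.0, 0.1, 0.2]
opening: 0.04
```

Run:
```python
from h import *
c=cap('wrist','w1'); o=robot.get_obs(); print(o['ee_pos'],o['orientation'].round(4),o['opening'],o['wrist_force'])
cap('side','s1');cap('top','t1')
for n in ['tray_bar']:
    for r in robot.cut_out('wrist',n)[:2]: print(r['conf'],r['bbox'])
```

```text
[ 0.49393402 -0.30024351  0.22299459] [[ 0.9996  0.0271 -0.    ]
 [ 0.0271 -0.9996  0.    ]
 [-0.     -0.     -1.    ]] 0.04036489126258125 [ 1.14847202  1.08599127 -0.02907467]
0.8 [0.0, 104.2, 330.8, 254.2]
```

View pics/w1.png

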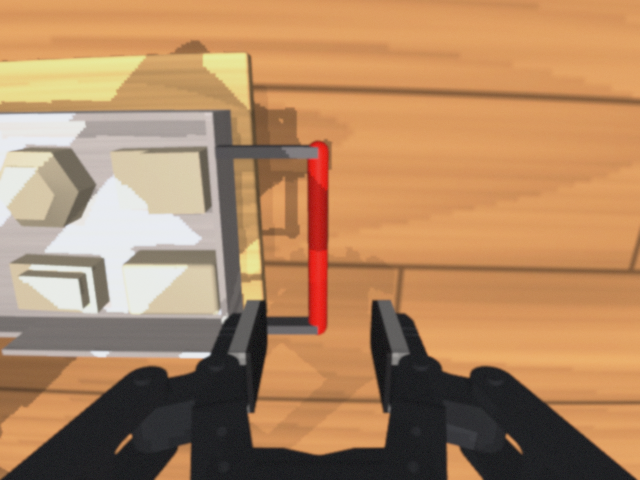

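Run:
```python
from h import *
c=pickle.load(open('pics/w1.pkl','rb'))
P=onz(c,[(318,147),(318,330),(318,238)],.145);print(P)
print(proj(c,[(.494,-.3,.145)]))
```

```text
[[ 0.54769584 -0.29964342  0.145     ]
 [ 0.43382059 -0.30278143  0.145     ]
 [ 0.49533788 -0.30108666  0.145     ]]
[[316.07844126 240.11384738]]
```

>>> {"api": "apply_moves", "payload": {"commands": [40,0,1,26,0,40,0,0,26,0,40,0,0,18,0,40,0,0,8,0,40,0,0,0,0,0,0,0,0,0,0,0,0,0,0,0,0,0,0,0,0,0,0,0,0,0,0,0,0,0], "force": 40}}

```text
time_s: 3.42
ee_pos: [0.4944, -0.3016, 0.146]
orientation: [[1.0, 0.024, 0.001], [0.024, -1.0, -0.001], [0.001, 0.001, -1.0]]
wrist_force: [-0.2, 0.3, 0.4]
opening: 0.0002
```

Run:
```python
from h import *
c=cap('wrist','w2')
```

```text
(no output)
```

View pics/w2.png

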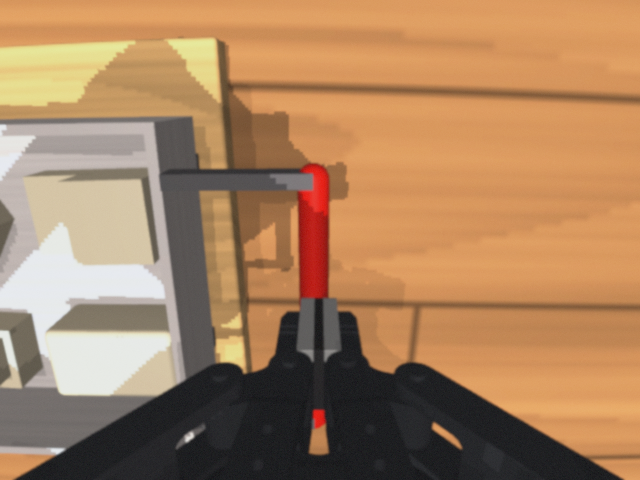

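Run:
```python
from h import *
w=pickle.load(open('pics/w2.pkl','rb'))
print(proj(w,[(.4944,-.3016,.146),(.4944,-.3016,.127),(.548,-.3003,.146),(.4404,-.3029,.146),(.5054,-.3016,.146),(.5054,-.3016,.127)]))
c=cap('side','s2');o=robot.get_obs();print(o['ee_pos'],o['opening'])
t=cap('top','t2')
for n,im in(('s2c',c),('t2c',t)):
    a=im['color'][:,:,::-1]; a=a[240:400,200:400] if n=='s2c' else a[200:360,340:540]
    cv2.imwrite('pics/'+n+'.png',cv2.resize(a,None,fx=3.5,fy=3.5,interpolation=2))
```

```text
[[315.4952292  303.70146164]
 [315.73415276 283.67727098]
 [315.22930557 172.46444351]
 [315.70881034 410.37562794]
 [316.11302686 279.02955686]
 [316.29668533 261.01718991]]
[ 0.4941977  -0.30141752  0.14555152] 0.00027365802434572176
```

View pics/s2c.png

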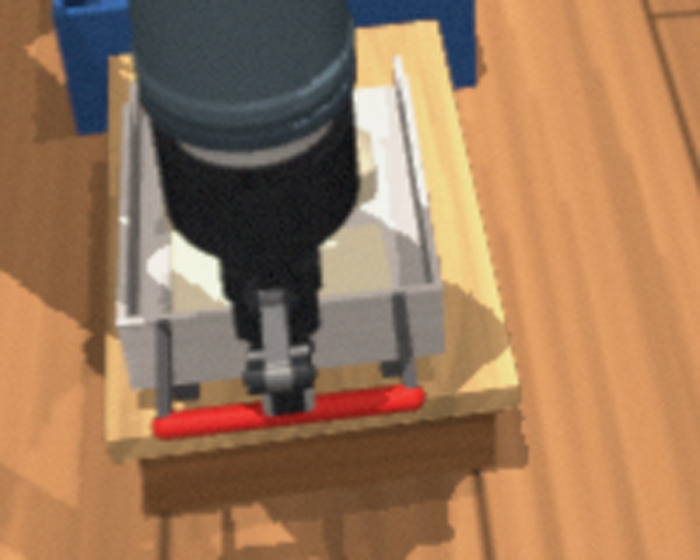

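View pics/t2c.png

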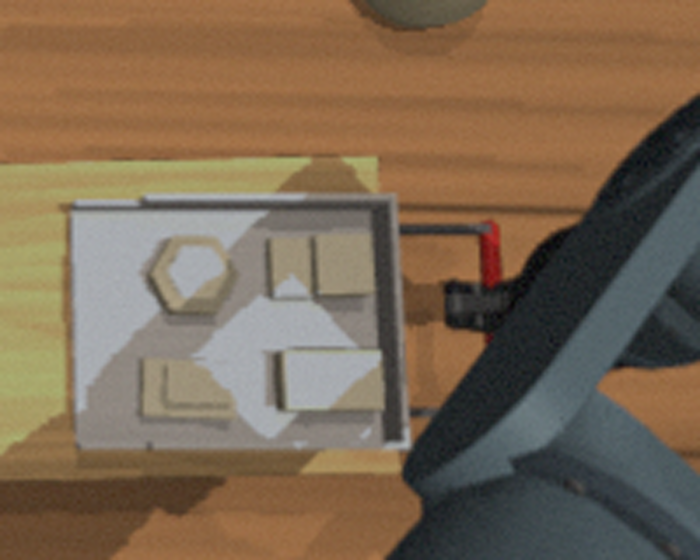

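Run:
```python
from h import *
w=pickle.load(open('pics/w2.pkl','rb'));s=pickle.load(open('pics/s2.pkl','rb'));t=pickle.load(open('pics/t2.pkl','rb'))
for z in(.127,.137,.146,.155,.165,.175):
    p=np.array([(.494+dx,-.3014,z) for dx in(-.011,0,.011)])
    q=(proj(s,p)-[200,240])*3.5
    print(z,'w',proj(w,p).round(0).tolist(),'s',q.round(0).tolist(),'t',((proj(t,p)-[340,200])*3.5).round(0).tolist())
print(((proj(s,[(.5485,-.3,.145),(.44,-.303,.145)])-[200,240])*3.5))
```

```text
0.127 w [[315.0, 306.0], [315.0, 284.0], [316.0, 262.0]] s [[265.0, 439.0], [289.0, 436.0], [314.0, 434.0]] t [[488.0, 339.0], [487.0, 321.0], [487.0, 303.0]]
0.137 w [[315.0, 317.0], [315.0, 295.0], [316.0, 271.0]] s [[263.0, 425.0], [288.0, 423.0], [313.0, 420.0]] t [[494.0, 338.0], [493.0, 320.0], [492.0, 301.0]]
0.146 w [[314.0, 328.0], [315.0, 305.0], [316.0, 280.0]] s [[261.0, 412.0], [286.0, 410.0], [311.0, 408.0]] t [[499.0, 337.0], [498.0, 319.0], [498.0, 300.0]]
0.155 w [[314.0, 340.0], [315.0, 316.0], [315.0, 290.0]] s [[259.0, 400.0], [285.0, 397.0], [310.0, 395.0]] t [[505.0, 336.0], [504.0, 317.0], [503.0, 299.0]]
0.165 w [[314.0, 355.0], [315.0, 329.0], [315.0, 302.0]] s [[257.0, 385.0], [283.0, 383.0], [308.0, 380.0]] t [[511.0, 335.0], [510.0, 316.0], [509.0, 297.0]]
0.175 w [[314.0, 372.0], [314.0, 345.0], [315.0, 317.0]] s [[255.0, 370.0], [281.0, 368.0], [307.0, 366.0]] t [[517.0, 334.0], [516.0, 315.0], [515.0, 295.0]]
[[410.25205566 396.89511997]
 [161.94847528 426.40647889]]
```

>>> {"api": "apply_moves", "payload": {"commands": [40,0,0,0,0,40,0,0,0,0,40,0,0,0,0,40,0,0,0,0,40,0,0,0,0]}}

```text
time_s: 3.98
ee_pos: [0.494, -0.3012, 0.1449]
orientation: [[1.0, 0.024, -0.0], [0.024, -1.0, 0.0], [-0.0, -0.0, -1.0]]
wrist_force: [0.6, -0.5, 0.2]
opening: 0.0401
```

Run:
```python
from h import *
c=cap('wrist','w3');s=cap('side','s3');o=robot.get_obs();print(o['ee_pos'],o['opening'],o['wrist_force'])
a=np.hstack([cv2.resize(c['color'],(500,375)),cv2.resize(s['color'][270:390,200:320],(300,300)) .repeat(1,0)[:375] if 0 else cv2.resize(s['color'][270:390,200:296],(300,375),interpolation=2)])
cv2.imwrite('pics/w3b.png',a[:,:,::-1])
```

```text
[ 0.49399477 -0.30122695  0.14496034] 0.04031516183744236 [-0.62669411 -0.13873197 -0.1670631 ]
```

View pics/w3b.png

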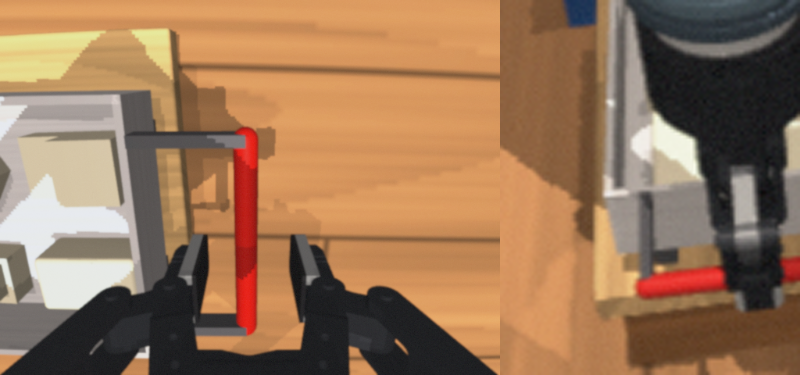

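>>> {"api": "apply_moves", "payload": {"commands": [40,0,0,7,0,40,0,0,7,0,40,0,0,6,0,40,0,0,0,0,0,0,0,0,0,0,0,0,0,0,0,0,0,0,0,0,0,0,0,0]}}

```text
time_s: 4.75
ee_pos: [0.494, -0.3009, 0.1251]
orientation: [[1.0, 0.024, -0.0], [0.024, -1.0, 0.0], [-0.0, -0.0, -1.0]]
wrist_force: [-0.1, 2.2, -0.4]
opening: 0.0103
```

Run:
```python
from h import *
c=cap('wrist','w4');s=cap('side','s4');o=robot.get_obs();print(o['ee_pos'],o['opening'],o['wrist_force'])
a=np.hstack([cv2.resize(c['color'],(500,375)),cv2.resize(s['color'][270:390,200:296],(300,375),interpolation=2)])
cv2.imwrite('pics/w4b.png',a[:,:,::-1])
```

```text
[ 0.49399394 -0.30094579  0.12507599] 0.010325775234805008 [0.45910022 2.3009067  0.30409639]
```

View pics/w4b.png

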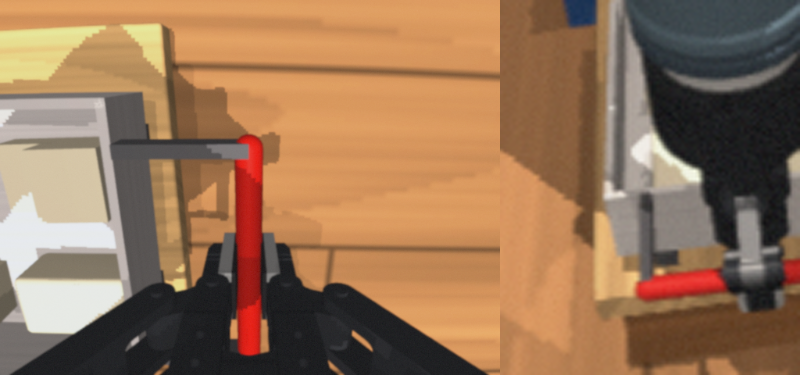

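Run:
```python
from h import *
s=pickle.load(open('pics/s4.pkl','rb'));w=pickle.load(open('pics/w4.pkl','rb'))
cv2.imwrite('pics/s4c.png',cv2.resize(s['color'][300:390,240:340,::-1],None,fx=6,fy=6,interpolation=2))
for z in(.105,.115,.125,.135,.145,.155):
    print(z,((proj(s,[(.494-.011,-.301,z),(.494,-.301-.01,z),(.505,-.301,z)])-[240,300])*6).round().tolist(), proj(w,[(.494,-.301,z),(.505,-.301,z)]).round().tolist())
```

```text
0.105 [[221.0, 442.0], [264.0, 470.0], [304.0, 433.0]] [[316.0, 283.0], [317.0, 260.0]]
0.115 [[218.0, 419.0], [261.0, 447.0], [302.0, 411.0]] [[316.0, 293.0], [316.0, 269.0]]
0.125 [[214.0, 396.0], [258.0, 424.0], [299.0, 388.0]] [[316.0, 304.0], [316.0, 279.0]]
0.135 [[211.0, 372.0], [255.0, 400.0], [297.0, 364.0]] [[315.0, 316.0], [316.0, 290.0]]
0.145 [[208.0, 348.0], [252.0, 377.0], [294.0, 340.0]] [[315.0, 330.0], [316.0, 303.0]]
0.155 [[204.0, 324.0], [249.0, 352.0], [291.0, 316.0]] [[315.0, 346.0], [316.0, 317.0]]
```

View pics/s4c.png

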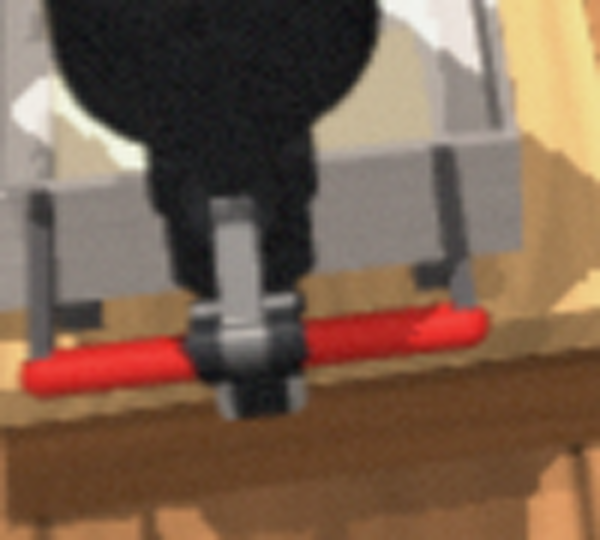

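View pics/w4.png

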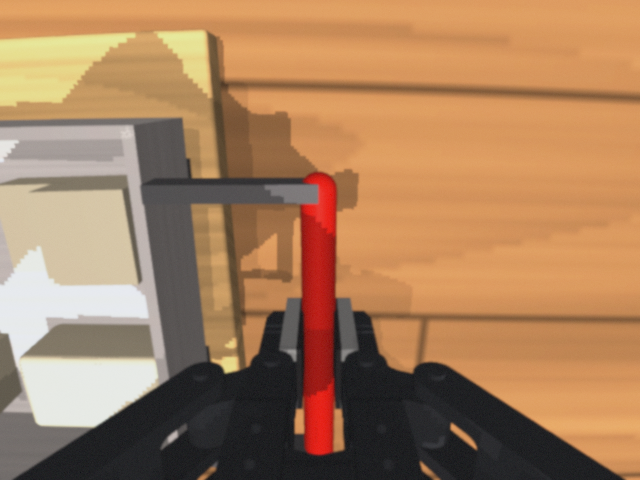

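>>> {"api": "apply_moves", "payload": {"commands": [0,0,-6,0,0,0,-0.2,-10,0,-0.1,0,-0.2,-12,0,-0.1,0,-0.2,-12,0,-0.1,0,-0.2,-12,0,-0.1,0,-0.2,-12,0,-0.1,0,-0.2,-12,0,-0.1,0,-0.2,-12,0,-0.1,0,-0.2,-12,0,-0.1,0,-0.2,-12,0,-0.1,0,0,-10,0,0,0,0,-6,0,0]}}

```text
time_s: 5.85
ee_pos: [0.4881, -0.1719, 0.1251]
orientation: [[0.999, 0.04, -0.0], [0.04, -0.999, 0.0], [-0.0, -0.0, -1.0]]
wrist_force: [-0.1, -5.0, -1.5]
opening: 0.0102
```

Run:
```python
from h import *
t=cap('top','t5');s=cap('side','s5');o=robot.get_obs();print(o['ee_pos'],o['opening'],o['wrist_force'])
cv2.imwrite('pics/t5c.png',cv2.resize(t['color'][215:375,200:520,::-1],None,fx=2.5,fy=2.5,interpolation=2))
cv2.imwrite('pics/s5c.png',cv2.resize(s['color'][160:400,180:500,::-1],None,fx=2.5,fy=2.5,interpolation=2))
```

```text
[ 0.48804399 -0.17107876  0.12502097] 0.010522306393829658 [-0.05677096  4.22368362  3.0725767 ]
```

View pics/t5c.png

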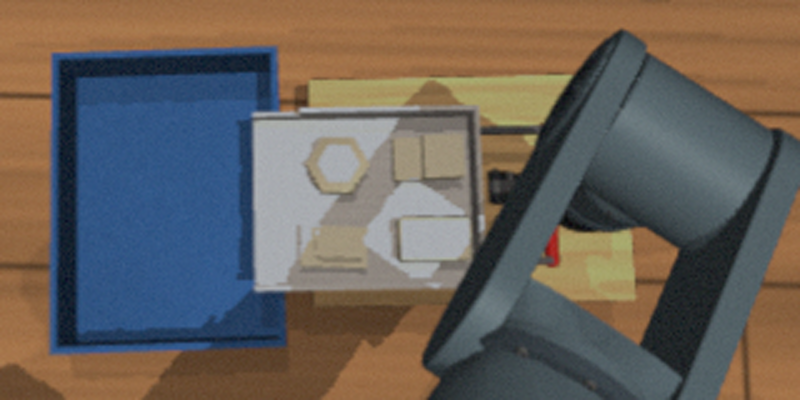

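View pics/s5c.png

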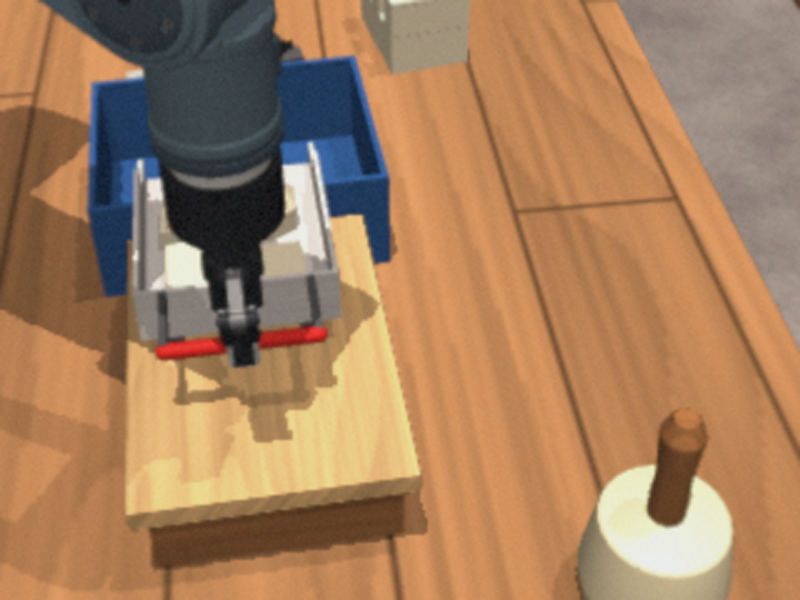

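>>> {"api": "apply_moves", "payload": {"commands": [0,0,-1.5,0,0,0,0,-1.5,0,0,0,0,-1.5,0,0,0,0,-1.5,0,0,0,0,-1.5,0,0]}}

```text
time_s: 6.37
ee_pos: [0.4881, -0.1672, 0.1252]
orientation: [[0.999, 0.039, 0.001], [0.039, -0.999, -0.002], [0.001, 0.002, -1.0]]
wrist_force: [0.6, -5.4, -0.6]
opening: 0.0102
```

>>> {"api": "apply_moves", "payload": {"commands": [0,0,-1,0,0,0,0,-1,0,0]}}

```text
time_s: 6.53
ee_pos: [0.488, -0.1653, 0.1252]
orientation: [[0.999, 0.039, 0.001], [0.039, -0.999, -0.002], [0.0, 0.002, -1.0]]
wrist_force: [-0.0, -5.5, -1.0]
opening: 0.0105
```

>>> {"api": "apply_moves", "payload": {"commands": [0,0,-1,0,0,0,0,-1,0,0]}}

```text
time_s: 6.7
ee_pos: [0.4879, -0.1633, 0.1252]
orientation: [[0.999, 0.039, 0.001], [0.039, -0.999, -0.002], [0.001, 0.002, -1.0]]
wrist_force: [1.1, -6.2, -0.5]
opening: 0.0105
```

>>> {"api": "apply_moves", "payload": {"commands": [0,0,-1,0,0,0,0,-1,0,0]}}

```text
time_s: 6.87
ee_pos: [0.4883, -0.1622, 0.1255]
orientation: [[0.999, 0.039, 0.002], [0.039, -0.999, -0.004], [0.002, 0.004, -1.0]]
wrist_force: [1.5, -10.0, -1.0]
opening: 0.0103
```

>>> {"api": "apply_moves", "payload": {"commands": [0,0,-1,0,0,0,0,-1,0,0]}}

```text
time_s: 7.03
ee_pos: [0.4892, -0.1618, 0.1263]
orientation: [[0.999, 0.039, 0.004], [0.039, -0.999, -0.007], [0.004, 0.007, -1.0]]
wrist_force: [2.8, -14.2, 0.1]
opening: 0.0105
```

Run:
```python
from h import *
t=cap('top','t6');o=robot.get_obs();print(o['ee_pos'],o['wrist_force'],o['wrist_torque'])
cv2.imwrite('pics/t6c.png',cv2.resize(t['color'][225:365,270:430,::-1],None,fx=5,fy=4.2,interpolation=2))
```

```text
[ 0.48928816 -0.16171505  0.12642634] [  2.63850735 -12.27719374  -0.01483387] [-2.01907172 -0.26742073  0.16226421]
```

View pics/t6c.png

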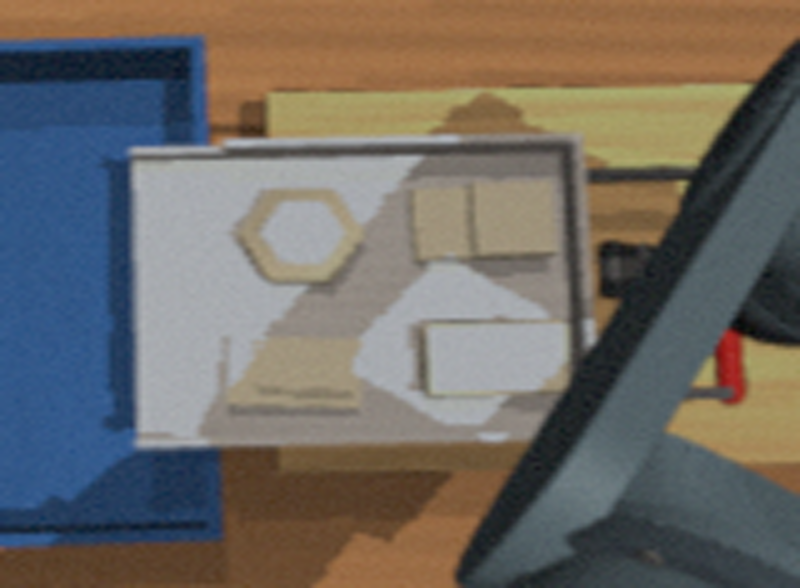

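Run:
```python
import numpy as np
B=lambda t:np.array([-211*np.cos(t)+42*np.sin(t),42*np.cos(t)+211*np.sin(t)])
th=[.014]+list(np.arange(.05,1.36,.05))
for a,b in zip(th,th[1:]):
    d=B(b)-B(a);print(round(b,2),'ty',round(-d[0],1),'tz',round(-d[1],1),(B(b)-B(.014)).round(1))
```

```text
0.05 ty -1.8 tz -7.5 [1.8 7.5]
0.1 ty -2.9 tz -10.4 [ 4.6 17.9]
0.15 ty -3.4 tz -10.2 [ 8.  28.1]
0.2 ty -3.9 tz -10.0 [11.9 38.1]
0.25 ty -4.4 tz -9.8 [16.3 47.9]
0.3 ty -4.9 tz -9.6 [21.2 57.5]
0.35 ty -5.4 tz -9.3 [26.6 66.9]
0.4 ty -5.8 tz -9.0 [32.4 75.9]
0.45 ty -6.3 tz -8.7 [38.7 84.6]
0.5 ty -6.7 tz -8.4 [45.4 93.1]
0.55 ty -7.1 tz -8.1 [ 52.5 101.1]
0.6 ty -7.5 tz -7.7 [ 60.  108.9]
0.65 ty -7.9 tz -7.3 [ 67.8 116.2]
0.7 ty -8.2 tz -6.9 [ 76.1 123.1]
0.75 ty -8.6 tz -6.5 [ 84.6 129.6]
0.8 ty -8.9 tz -6.1 [ 93.5 135.7]
0.85 ty -9.2 tz -5.6 [102.7 141.3]
0.9 ty -9.4 tz -5.2 [112.1 146.4]
0.95 ty -9.7 tz -4.7 [121.8 151.1]
1.0 ty -9.9 tz -4.2 [131.7 155.3]
1.05 ty -10.1 tz -3.7 [141.8 159. ]
1.1 ty -10.3 tz -3.2 [152.1 162.1]
1.15 ty -10.4 tz -2.7 [162.5 164.8]
1.2 ty -10.5 tz -2.1 [173.1 166.9]
1.25 ty -10.6 tz -1.6 [183.7 168.5]
1.3 ty -10.7 tz -1.1 [194.4 169.6]
1.35 ty -10.7 tz -0.5 [205.2 170.1]
```

>>> {"api": "apply_moves", "payload": {"commands": [0,0,1.0,-3.0,-0.6,0,0,-1.6,-4.5,0,0,0,-2.9,-10.4,0,0,0,-3.4,-10.2,0,0,0,-3.9,-10,0,0,0,-4.4,-9.8,0]}}

```text
time_s: 7.58
ee_pos: [0.4876, -0.1453, 0.174]
orientation: [[0.999, 0.049, 0.002], [0.049, -0.999, -0.004], [0.002, 0.004, -1.0]]
wrist_force: [2.4, -8.2, -1.2]
opening: 0.0103
```

Run:
```python
from h import *
t=cap('top','t7');s=cap('side','s7');o=robot.get_obs();print(o['ee_pos'],o['wrist_force'],o['wrist_torque'],o['opening'])
a=np.hstack([cv2.resize(t['color'][225:365,220:430],(400,267)),cv2.resize(s['color'][170:337,190:440],(400,267))])
cv2.imwrite('pics/a7.png',a[:,:,::-1])
```

```text
[ 0.48820106 -0.14462611  0.17478655] [ 3.70167178 -8.76513265 -2.76925004] [-1.69685143 -0.43565132  0.018449  ] 0.010193300012077704
```

View pics/a7.png

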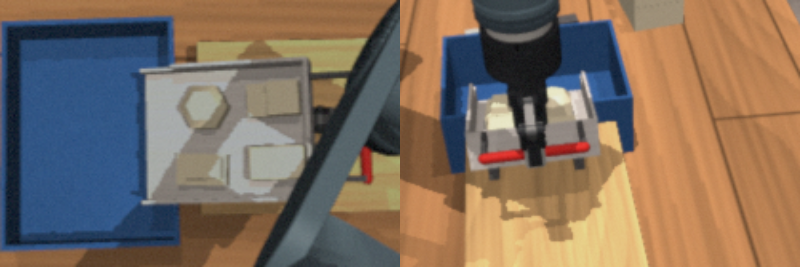

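>>> {"api": "apply_moves", "payload": {"commands": [0,0,-4.4,-9.6,0,0,0,-4.9,-9.3,0,0,0,-5.5,-9.0,0,0,0,-6.3,-8.7,0,0,0,-6.7,-8.4,0,0,0,-7.1,-8.1,0,0,0,-7.5,-7.7,0,0,0,-7.9,-7.3,0,0,0,-8.2,-6.9,0]}}

```text
time_s: 8.43
ee_pos: [0.4855, -0.0874, 0.2501]
orientation: [[0.999, 0.048, 0.004], [0.048, -0.999, -0.006], [0.004, 0.007, -1.0]]
wrist_force: [1.7, -10.8, 8.2]
opening: 0.0105
```

Run:
```python
from h import *
t=cap('top','t8');s=cap('side','s8');o=robot.get_obs();print(o['ee_pos'],o['wrist_force'],o['wrist_torque'],o['opening'])
a=np.hstack([cv2.resize(t['color'][225:365,220:430],(400,267)),cv2.resize(s['color'][170:337,190:440],(400,267))])
cv2.imwrite('pics/a8.png',a[:,:,::-1])
```

```text
[ 0.4856844  -0.08647545  0.25079616] [ 1.37550407 -9.82949479  8.20186003] [-1.82860202 -0.15824471  0.04225516] 0.009993678686665992
```

View pics/a8.png

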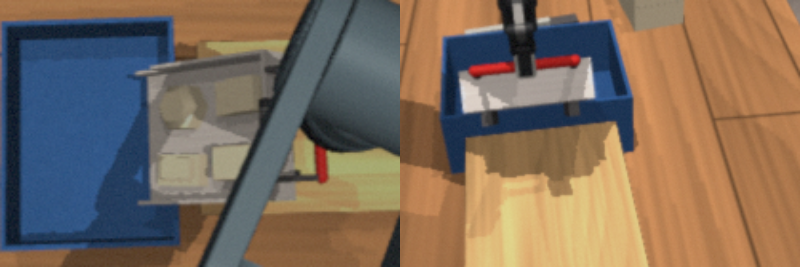

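>>> {"api": "apply_moves", "payload": {"commands": [0,0,-8.0,-7.2,0,0,0,-8.3,-6.8,0,0,0,-9.0,-6.0,0,0,0,-9.4,-5.2,0,0,0,-9.7,-4.7,0,0,0,-9.9,-4.2,0]}}

```text
time_s: 9.03
ee_pos: [0.4825, -0.0315, 0.2841]
orientation: [[0.999, 0.049, 0.004], [0.049, -0.999, -0.004], [0.004, 0.004, -1.0]]
wrist_force: [1.4, -5.0, 8.5]
opening: 0.0099
```

Run:
```python
from h import *
t=cap('top','t9');s=cap('side','s9');o=robot.get_obs();print(o['ee_pos'],o['wrist_force'],o['wrist_torque'],o['opening'])
a=np.hstack([cv2.resize(t['color'][225:365,220:430],(400,267)),cv2.resize(s['color'][170:337,190:440],(400,267))])
cv2.imwrite('pics/a9.png',a[:,:,::-1])
```

```text
[ 0.48265926 -0.0305934   0.28441601] [ 0.12849419 -4.7799812   8.71247212] [-1.06884499 -0.17172605  0.0311144 ] 0.009923916966556751
```

View pics/a9.png

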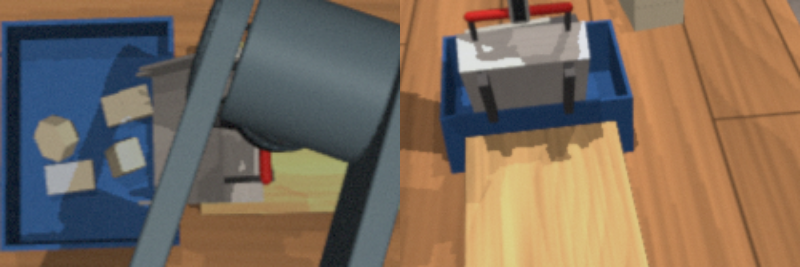

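>>> {"api": "apply_moves", "payload": {"commands": [0,0,0.5,-0.8,0,0,0,10,4.2,0,0,0,9.7,4.7,0,0,0,9.4,5.2,0,0,0,9.2,5.6,0,0,0,8.9,6.1,0,0,0,8.6,6.5,0,0,0,8.2,6.9,0,0,0,7.9,7.3,0,0,0,7.5,7.7,0], "force": 28}}

```text
time_s: 9.97
ee_pos: [0.4848, -0.1103, 0.2273]
orientation: [[0.999, 0.05, -0.001], [0.05, -0.999, 0.001], [-0.001, -0.001, -1.0]]
wrist_force: [1.5, -1.0, 1.2]
opening: 0.0103
```

Run:
```python
from h import *
t=cap('top','t10');s=cap('side','s10');o=robot.get_obs();print(o['ee_pos'],o['wrist_force'],o['wrist_torque'],o['opening'])
a=np.hstack([cv2.resize(t['color'][225:365,220:430],(400,267)),cv2.resize(s['color'][170:337,190:440],(400,267))])
cv2.imwrite('pics/a10.png',a[:,:,::-1])
```

```text
[ 0.48433344 -0.11099096  0.22652238] [ 1.69233293 -2.18373566  0.820017  ] [-0.28772021 -0.22655885 -0.01359643] 0.010544698089866123
```

View pics/a10.png

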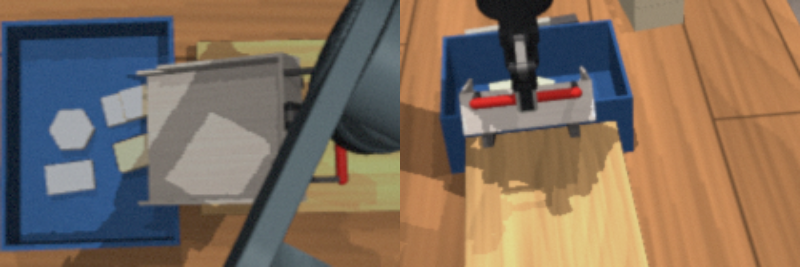

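>>> {"api": "apply_moves", "payload": {"commands": [0,0,6.7,8.4,0,0,0,6.3,8.7,0,0,0,5.8,9,0,0,0,5.4,9.3,0,0,0,4.9,9.6,0,0,0,4.4,9.8,0,0,0,3.9,10,0,0,0,3.4,10,0,0,0,1.8,6,0,0,0,1.2,4,0,0,0,1,4,0]}}

```text
time_s: 10.98
ee_pos: [0.4884, -0.1574, 0.1398]
orientation: [[0.999, 0.049, 0.003], [0.049, -0.999, -0.004], [0.002, 0.004, -1.0]]
wrist_force: [3.5, -9.0, 3.7]
opening: 0.0103
```

Run:
```python
from h import *
t=cap('top','t11');s=cap('side','s11');o=robot.get_obs();print(o['ee_pos'],o['wrist_force'],o['wrist_torque'],o['opening'])
a=np.hstack([cv2.resize(t['color'][225:365,220:430],(400,267)),cv2.resize(s['color'][170:337,190:440],(400,267))])
cv2.imwrite('pics/a11.png',a[:,:,::-1])
```

```text
[ 0.48823776 -0.15748375  0.13956455] [  2.97697636 -10.18079547   2.42468486] [-1.56996303 -0.43939073  0.00373023] 0.010579398603031453
```

View pics/a11.png

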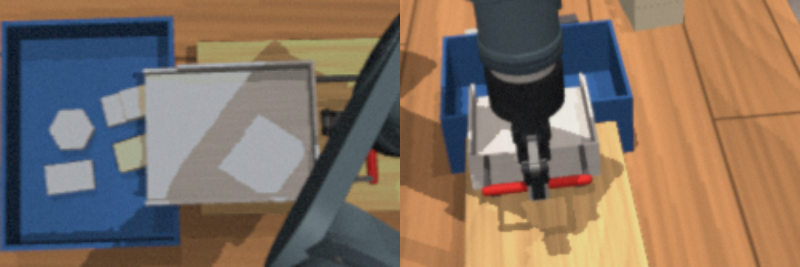

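>>> {"api": "apply_moves", "payload": {"commands": [0,0,1.5,3,0,0,0,1.5,3,0,0,0,1,2,0,0,0,1,2,0,0,0,0.5,1.5,0,0,0,0.3,1,0,0,0,0,0,0]}}

```text
time_s: 11.67
ee_pos: [0.4875, -0.1614, 0.1265]
orientation: [[0.999, 0.05, -0.0], [0.05, -0.999, -0.001], [-0.0, 0.001, -1.0]]
wrist_force: [0.8, -5.2, 1.8]
opening: 0.01
```

>>> {"api": "apply_moves", "payload": {"commands": [0,0,0.5,1,0,0,0,0.5,0.5,0,0,0,3,0,0,0,0,6,0,0,0,0,10,0,0,0,0,12,0,0,0,0,12,0,0,0,0,12,0,0,0,0,12,0,0,0,0,12,0,0.3,0,0,8,0,0.3,0,0,4,0,0]}}

```text
time_s: 12.67
ee_pos: [0.4922, -0.254, 0.1258]
orientation: [[0.999, 0.038, 0.0], [0.038, -0.999, -0.0], [0.0, 0.0, -1.0]]
wrist_force: [-0.4, 2.6, -1.2]
opening: 0.0102
```

Run:
```python
from h import *
t=cap('top','t12');s=cap('side','s12');o=robot.get_obs();print(o['ee_pos'],o['wrist_force'],o['wrist_torque'],o['opening'])
a=np.hstack([cv2.resize(t['color'][225:365,220:430],(400,267)),cv2.resize(s['color'][170:337,190:440],(400,267))])
cv2.imwrite('pics/a12.png',a[:,:,::-1])
```

```text
[ 0.49232984 -0.25393379  0.12609381] [-0.06619242 -2.91904852  0.43750385] [-0.19469807 -0.03204317  0.00799869] 0.010084064812418398
```

View pics/a12.png

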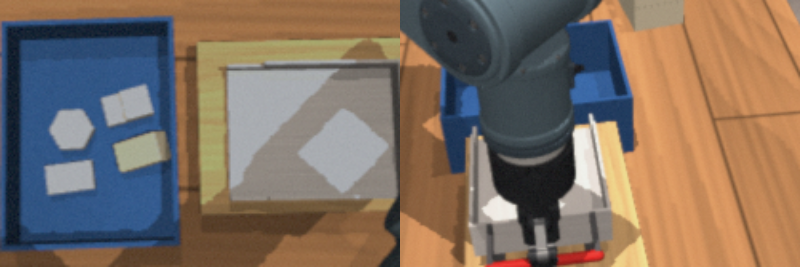

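>>> {"api": "apply_moves", "payload": {"commands": [0,0,0,0.7,0,0,0,0,0,0,10,0,0,0,0,15,0,0,0,0,20,0,0,0,0,30,0,0,0,0,40,0,0,0,0,40,0,0,0,0]}}

```text
time_s: 13.43
ee_pos: [0.4921, -0.252, 0.125]
orientation: [[0.999, 0.04, -0.0], [0.04, -0.999, 0.0], [-0.0, -0.0, -1.0]]
wrist_force: [0.2, 0.4, 0.6]
opening: 0.0397
```

>>> {"api": "apply_moves", "payload": {"commands": [40,0,0,-5,0,40,0,0,-10,0,40,0,0,-15,0,40,0,0,-20,0,40,0,0,-25,0,40,0,0,-30,0,40,0,20,-20,0,40,0,35,0,0,40,0,35,0,0,40,0,35,0,0,40,0,20,0,0,40,0,0,0,0]}}

```text
time_s: 14.43
ee_pos: [0.4971, -0.4015, 0.2508]
orientation: [[0.999, 0.036, 0.001], [0.036, -0.999, -0.002], [0.0, 0.002, -1.0]]
wrist_force: [0.3, -0.1, 0.3]
opening: 0.0401
```

Run:
```python
from h import *
t=cap('top','t13');s=cap('side','s13');o=robot.get_obs();print(o['time_s'],o['ee_pos'],o['wrist_force'],o['opening'])
a=np.hstack([cv2.resize(t['color'][150:365,100:530],(400,200)),cv2.resize(s['color'][150:400,180:500],(400,312))[:200] if 0 else cv2.resize(s['color'][150:400,180:500],(400,200))])
cv2.imwrite('pics/a13.png',cv2.resize(t['color'],(800,600))[:,:,::-1]);cv2.imwrite('pics/b13.png',cv2.resize(s['color'],(800,600))[:,:,::-1])
```

```text
14.5333 [ 0.49760812 -0.39756579  0.25047946] [ 0.62058823 -0.060449   -0.63090373] 0.04017467896461748
```

View pics/a13.png

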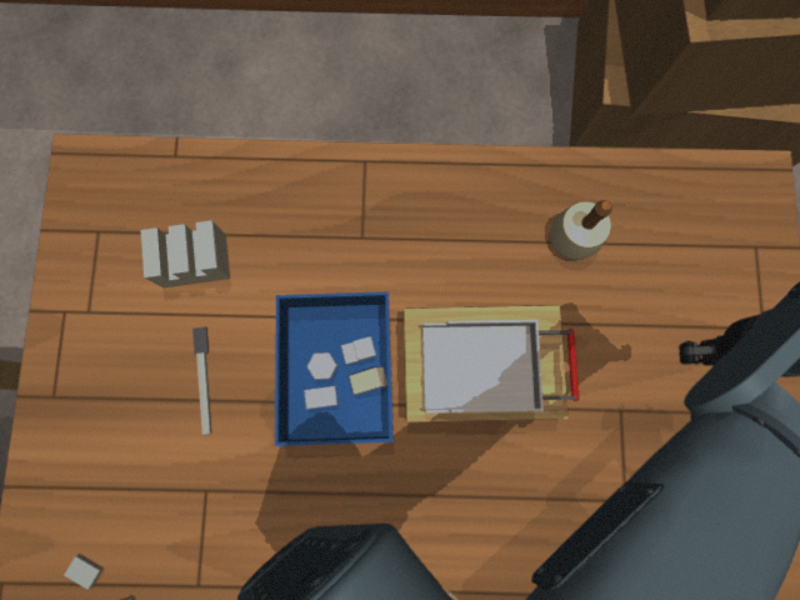

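View pics/b13.png

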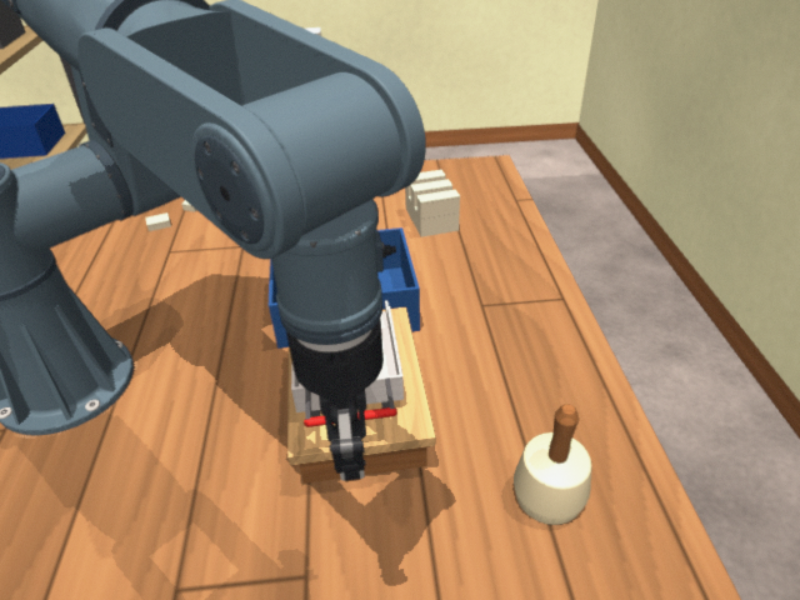

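```bash
python3 -c "
from station import robot
print(robot.close_job())"
```

```text
the job is handed in; nothing more can be done
None
```

The job is done and handed in at about 14.5 s, well inside the 51 s limit. I slid the tray until its runner fronts stopped against the bin. I then tipped it on the rim to about 1.0 rad, lowered it level, drew it back and let go.

**Last checks:**
- In the final top picture all four stones lie in the bin and the tray is empty on the rest.
- The nose is roughly 58 mm short of the bin, judged from the bar's position.
- The mallet, chisel and block look unmoved, and the gripper is clear of everything.
- The highest wrist force I read was about 14 N, as the runners met the bin.

**What disagreed or fell short:**
- **First grasp:** closing at the nominal bar height shut on nothing. The pictures showed the fingertips higher than the stated geometry, so I went 20 mm lower and the bar was then held, with the opening reading about 10 mm on the 12 mm bar.
- **Tilt angle:** I stopped at about 1.0 rad, short of the 1.3 rad given as the latest slide angle, because all four stones were already out.
- **Stones near the wall:** one stone lies close to the bin's near wall. It is inside, but I could not tell whether it lies flat or leans on the wall.

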